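# Press three seed-pot lids home in order

## Robot

A 7-joint arm with a two-finger parallel gripper is mounted at the origin on the work surface; the furniture and walls round the work are solid. World frame = base frame: x ahead of the robot, y to its left, z up, the work surface at z = 0. Lengths are in m, angles in rad, forces in N, time in s.
With the tool pointing down it reaches from about 0.4 to 0.875 m from the base axis. Payload 19.3 kg.
Tool frame: the origin (TCP) lies midway between the tips of the shut fingers; the grasp point (between the pads) lies 19 mm behind it; z points along the fingers, y is the line along which they close (so a half turn about z gives the same grasp; the last joint's range is limited). The gripper opens to 85 mm and grips with 20 to 120 N. Pads are 22 mm wide; open, the fingers measure 114 mm over their backs; the gripper's body (76 mm by 85 mm) begins 54 mm behind the grasp point. The pads swing forward as they close: fully open they stand 13 mm farther back than shut.
Start: joints at [-1.243, 0.521, -0.036, 1.599, 0.021, 1.021, -0.113], TCP at [0.242, 0.576, 0.231] pointing down, gripper open.
Joint ranges: [-2.91, 2.91], [-0.3, 2.13], [-1.5, 1.42], [0.17, 2.43], [-1.26, 4.41], [0.16, 1.93], [-2.52, 2.52]. Speed limits (rad/s): [1.89, 1.89, 2.39, 2.39, 3.01, 3.01, 3.01].

## Interface

Orientations are given as [roll, pitch, yaw] about the fixed x, y, z axes, in that order (R = Rz(yaw) Ry(pitch) Rx(roll)).
In Python, from workcell import bot gives the robot as it stands.
- The arm moves only by the tool shift_gripper, called after "Emit:" by a JSON object that holds its "name" and its "arguments", one argument or row to a line. Schema: {"type":"object","properties":{"deltas":{"type":"object","properties":{"aperture":{"type":"array","items":{"type":"number"},"minItems":1,"maxItems":5},"tx":{"type":"array","items":{"type":"number"},"minItems":1,"maxItems":5},"ty":{"type":"array","items":{"type":"number"},"minItems":1,"maxItems":5},"tz":{"type":"array","items":{"type":"number"},"minItems":1,"maxItems":5},"wx":{"type":"array","items":{"type":"number"},"minItems":1,"maxItems":5},"wy":{"type":"array","items":{"type":"number"},"minItems":1,"maxItems":5},"wz":{"type":"array","items":{"type":"number"},"minItems":1,"maxItems":5}},"additionalProperties":false,"required":["aperture","tx","ty","tz","wx","wy","wz"]},"force":{"type":"number"},"only":{"type":"string"},"quiet":{"type":"boolean"},"lines":{"type":"string"}},"required":["deltas"],"additionalProperties":false}. deltas is an object with one list for each field, all of the same length, 1 to 5, a row being the entries at one place: aperture (the finger opening in m), tx, ty, tz (the shift in fractions of the full range, 1 being 0.25 m), wx, wy, wz (a rotation vector in fractions of the full range, 1 being 2 pi rad); each row is the pose to reach, as a shift and turn from the pose commanded when the call began, along the tool's axes at that moment; what a row does not reach only later rows make up. A row lasts 1/8 s, in which the tool goes at most 0.0625 m and 0.188 rad, less where a joint would pass 70% of its speed; a pose out of reach is approached as far as the arm can. The fingers move at their own pace and stop on an object; force is the grip in N (left out, the last holds). Time passes only in rows, so rows that do not move let the fingers close. The tool returns the time, the measured TCP pose, the force, the opening and the grip force at its end. only (a regular expression) keeps the lines of the reply that match it, lines (a string "A,B") keeps lines A to B, and quiet returns only ok. A shift or turn number past 1, either way, is cut back to 1. Input that does not fit is refused with a message, and nothing moves.
- bot.observe(): the state, without advancing time (a new reading comes with each control period).
- bot.grab_frame(name): name is "scene" or "side" or "wrist"; returns the picture (420x560x3 uint8, blue, green, red); there is no depth.
- bot.calibration(name): a dict with "vfov" (degrees; the focal length in pixels is half the picture's height over the tangent of half this angle, whatever the lens; pixels are square), "cx", "cy" (the principal point, pixels), "eye" and "attitude" of the camera in the world. Camera axes: x right, y down, z forward; pixel columns grow to the right and rows downward; lengths in m; the calibration is good to about 2 mm. A picture is of the moment at which its call begins: read the wrist's pose just before it. calibration takes no time and is no camera call; for the wrist camera it gives the pose at the moment of the call.
- bot.job_done(): hands the job in; it is judged then, once.
The state is a dict: "clock": time; "qpos": joint angles; "qd": joint speeds; "joint_efforts": joint torques, N m; "position": TCP position; "tool_rot": TCP orientation; "force": force on the tool from outside, world axes, zero at the start; "moment": the same for the moment, N m; "grip_width": finger opening in m; "finger_force": force on a finger pad.
Only numpy, scipy, OpenCV 4.12 (cv2) and the standard library are available. Lean on these libraries where they do the work, as an engineer would, in place of code of your own. Each camera call takes 0.05 s, during which the arm holds its last target. There are 200 camera calls.

## Task

Close the three clay seed pots: with the closed fingertips, press each wooden lid gently straight down until it is fully seated on its pot's rim, first the round lid, then the square lid, last the bar-shaped lid. Press only lightly, do not grip or lift anything, and leave the pots and everything else standing where they are.

Things in the scene. Friction and masses are not known exactly. Their poses are not given: they have to be found in the camera images.
- pot_round: loose upright clay pot, 70 mm across the rim, 46 mm across the foot, 76 mm high, about 0.3 kg, that carries the round lid (the three pots are alike; only the lids differ). Origin: centre of its underside, z up
- round_top (a point): centre of the top face of the round lid of pale wood: a flat round disc, 74 mm across, 10 mm thick, over a 10 mm soft rubber cushion, on a 48 mm plug part-way in the pot's mouth. Seated, this point is 96 mm above the bench; at the start 12 to 16 mm higher.
- lid_round (a joint): how far the round lid's plug is pushed in, m: 0 to 0.004 at the start, 0.016 = seated, cushion on the rim. It slides with 3 N of friction (more if fast), stays where left, cannot be pulled out. While pressed, the wooden top also gives on its cushion, 1 mm per 2 N, at most 9 mm, and comes up again: to seat the lid, press its top 3 to 6 mm below the seated height (6 to 12 N)
- pot_square: loose upright clay pot, 70 mm across the rim, 46 mm across the foot, 76 mm high, about 0.3 kg, that carries the square lid (the three pots are alike; only the lids differ). Origin: centre of its underside, z up
- square_top (a point): centre of the top face of the square lid of pale wood: a flat square board, 66x66 mm, 10 mm thick, over a 10 mm soft rubber cushion, on a 48 mm plug part-way in the pot's mouth. Seated, this point is 96 mm above the bench; at the start 12 to 16 mm higher.
- lid_square (a joint): how far the square lid's plug is pushed in, m: 0 to 0.004 at the start, 0.016 = seated, cushion on the rim. It slides with 3 N of friction (more if fast), stays where left, cannot be pulled out. While pressed, the wooden top also gives on its cushion, 1 mm per 2 N, at most 9 mm, and comes up again: to seat the lid, press its top 3 to 6 mm below the seated height (6 to 12 N)
- pot_bar: loose upright clay pot, 70 mm across the rim, 46 mm across the foot, 76 mm high, about 0.3 kg, that carries the bar lid (the three pots are alike; only the lids differ). Origin: centre of its underside, z up
- bar_top (a point): centre of the top face of the bar lid of pale wood: a flat bar 24 mm wide and 96 mm long, lying along the pot's y axis, 10 mm thick, over a 10 mm soft rubber cushion, on a 48 mm plug part-way in the pot's mouth. Seated, this point is 96 mm above the bench; at the start 12 to 16 mm higher.
- lid_bar (a joint): how far the bar lid's plug is pushed in, m: 0 to 0.004 at the start, 0.016 = seated, cushion on the rim. It slides with 3 N of friction (more if fast), stays where left, cannot be pulled out. While pressed, the wooden top also gives on its cushion, 1 mm per 2 N, at most 9 mm, and comes up again: to seat the lid, press its top 3 to 6 mm below the seated height (6 to 12 N)
- tape: loose bystander, roll of masking tape lying flat, 96 mm across, 25 mm high; origin at the centre of its underside
- matches: loose bystander, match box, 37x58x17 mm; origin at the centre of its underside
- stone: loose bystander, grey river stone, 56x70x41 mm; origin at the centre of its underside
- small_pot: loose bystander, small clay pot without a lid standing upside down, 59 mm across, 53 mm high; origin at the centre of its underside

How it is judged:
By the outcome, as a careful person would: the job done as asked, in the order asked, and still so for the second after the job is handed in, with the robot touching nothing.
It also fails if it takes over 51 s, if anything falls off the work surface, if the arm or the gripper's body presses on something with over 40 N, if the wrist force passes 120 N, or if a joint passes its speed limit or range.

## Working session

There is one attempt and no reset: what is moved stays moved. The work goes in short steps, Python scripts to look and compute and a tool call to move; the robot and the scene stay as the last step left them, time stands still between calls to the robot, and variables do not carry over. Pictures are saved under pics/ and viewed, at most 10 in all, crops included, and the job is handed in when it is done.

```bash
ls; mkdir -p pics
```

Run:
```python
from workcell import bot
import cv2
s=bot.observe(); print(s)
for n in("scene","side"):
    print(n,bot.calibration(n)); cv2.imwrite(f"pics/{n}0.png",bot.grab_frame(n))
```

```text
pics
workcell.py
{'clock': 0.0, 'qpos': array([-1.2431754 ,  0.52203914, -0.03631416,  1.59998294,  0.02119065,
        1.02112166, -0.11277474]), 'qd': array([-0.00053025,  0.0001074 , -0.00197776, -0.00041134,  0.00047337,
       -0.00076846,  0.00010785]), 'joint_efforts': array([ 3.12675766e-04, -9.27100682e+01,  1.97969645e+00, -3.69936490e+01,
        1.78399240e-02,  8.18023720e-03, -5.81982044e-05]), 'position': array([0.24204009, 0.5758656 , 0.2307192 ]), 'tool_rot': array([-3.14042913e+00,  8.23102636e-05,  2.74377023e+00]), 'force': array([ 0.26415055, -0.14785013, -0.32237396]), 'moment': array([ 0.05023901, -0.03426866,  0.04549109]), 'finger_force': 0.0, 'grip_width': 0.08526681870573434}
scene {'vfov': 53.08544167731764, 'cx': 284.00694049640845, 'cy': 213.78876471496628, 'eye': array([ 0.10591351, -0.78059752,  0.52083153]), 'attitude': array([-1.99774339, -0.00611125, -0.48635939])}
side {'vfov': 54.98340313081672, 'cx': 281.8491744929913, 'cy': 203.5593795717415, 'eye': array([0.45265587, 0.82099254, 0.69973771]), 'attitude': array([-2.20756563, -0.02365297, -3.03207144])}
```

View pics/scene0.png

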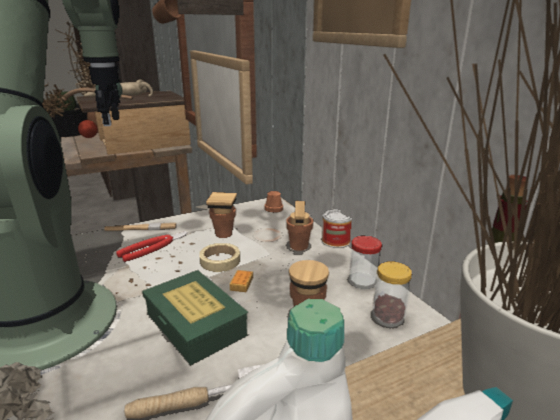

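View pics/side0.png

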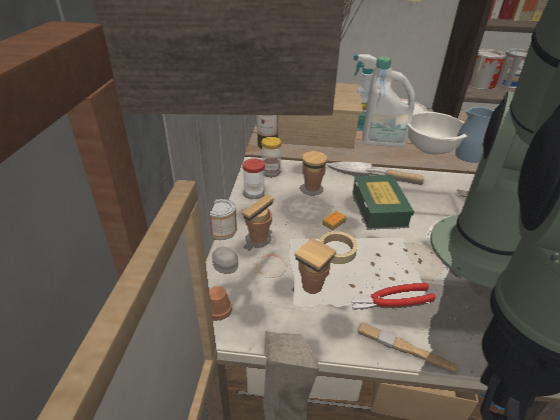

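Scene: square lid ≈(222,199), bar ≈(300,212), round ≈(309,275). Side: square ≈(315,253), bar ≈(258,208), round ≈(314,158). I'll enlarge these for accuracy.

Run:
```python
import cv2,numpy as np
rows=[]
for n,c in(("scene",[(309,278),(222,205),(300,220)]),("side",[(314,165),(315,260),(258,215)])):
    im=cv2.imread(f"pics/{n}0.png"); r=[]
    for x,y in c:
        t=cv2.resize(im[y-33:y+33,x-33:x+33],None,fx=4,fy=4,interpolation=cv2.INTER_CUBIC)
        for k in range(0,66,10):
            cv2.putText(t,str(x-33+k),(k*4,8),0,.3,(0,255,255)); cv2.putText(t,str(y-33+k),(0,k*4+4),0,.3,(0,255,0))
            cv2.line(t,(k*4,10),(k*4,14),(0,255,255)); cv2.line(t,(20,k*4),(24,k*4),(0,255,0))
        r.append(t)
    rows.append(np.hstack(r))
cv2.imwrite("pics/m1.png",np.vstack(rows))
```

```text
(no output)
```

View pics/m1.png

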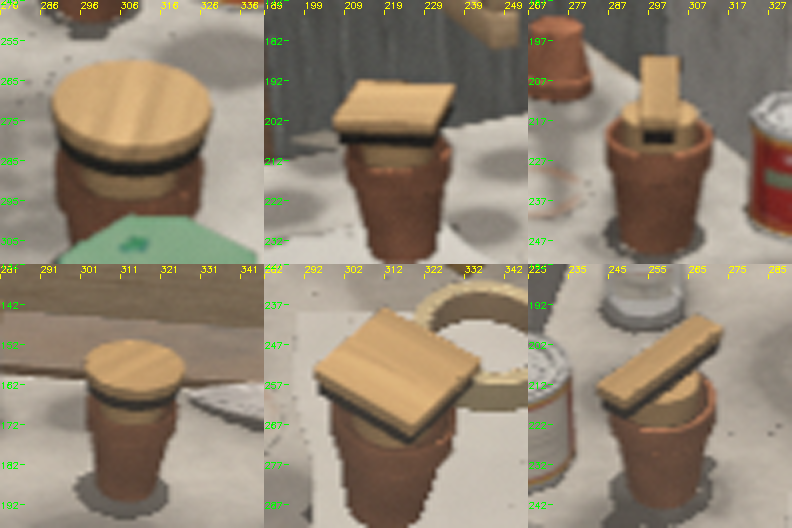

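Create h.py:
```python
import numpy as np
from scipy.spatial.transform import Rotation as R
def ray(c,u,v):
    f=210/np.tan(np.radians(c["vfov"]/2))
    d=R.from_euler("xyz",c["attitude"]).apply([(u-c["cx"])/f,(v-c["cy"])/f,1]); return np.array(c["eye"]),d/np.linalg.norm(d)
def tri(obs):
    A=0;b=0
    for c,p in obs:
        e,d=ray(c,*p); P=np.eye(3)-np.outer(d,d); A=A+P; b=b+P@e
    x=np.linalg.solve(A,b); return x,[np.linalg.norm(np.cross(x-ray(c,*p)[0],ray(c,*p)[1])) for c,p in obs]
def plane(c,p,z):
    e,d=ray(c,*p); return e+d*(z-e[2])/d[2]
```

Run:
```python
from h import *
from workcell import bot
S,D=bot.calibration("scene"),bot.calibration("side")
np.set_printoptions(precision=4,suppress=True)
for n,a,b in(("round",(308.9,270.3),(314.6,157)),("square",(221.8,198.2),(315,252.2)),("bar",(300.2,208.7),(258.2,205.2)),
 ):
    print(n,*tri([(S,a),(D,b)]),plane(S,a,.11),plane(D,b,.11))
# bar axis
print("barax",plane(D,(225+178/4,182+59/4),.11)-plane(D,(225+88/4,182+125/4),.11))
for n,p in dict(tape=(338,247),stone=(225,260),small=(218,302),redjar=(254,165),post=(290,335),can=(222,205)).items(): print(n,plane(D,p,.03))
W=bot.calibration("wrist");print(W)
import cv2
cv2.imwrite("pics/w0.png",bot.grab_frame("wrist"))
```

```text
round [ 0.4564 -0.2201  0.107 ] [np.float64(0.0003562435888286572), np.float64(0.00035624358882867973)] [ 0.4544 -0.224   0.11  ] [ 0.4561 -0.2145  0.11  ]
square [0.4371 0.1846 0.1057] [np.float64(0.00023686488405973163), np.float64(0.00023686488405985705)] [0.4334 0.1745 0.11  ] [0.4374 0.189  0.11  ]
bar [0.584  0.0343 0.105 ] [np.float64(0.0005840812198331039), np.float64(0.0005840812198330799)] [0.5792 0.025  0.11  ] [0.5824 0.0414 0.11  ]
barax [-0.0438 -0.0743  0.    ]
tape [0.3801 0.0773 0.03  ]
stone [0.6433 0.1581 0.03  ]
small [0.6303 0.2815 0.03  ]
redjar [ 0.6468 -0.2746  0.03  ]
post [0.4734 0.3427 0.03  ]
can [ 0.699  -0.0512  0.03  ]
{'vfov': 59.595352381101705, 'cx': 275.14446952980694, 'cy': 217.93145711346097, 'eye': array([0.1735, 0.6044, 0.3735]), 'attitude': array([2.8448, 0.0014, 1.174 ])}
```

View pics/w0.png

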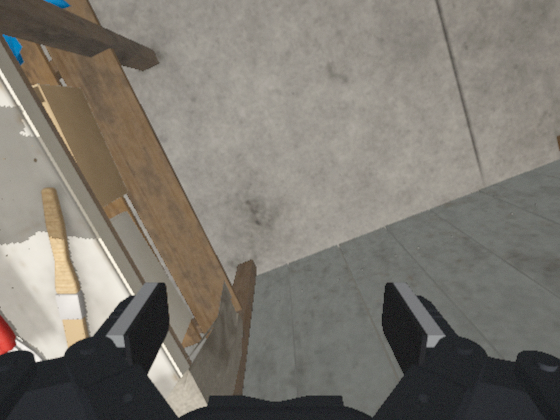

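The wrist view shows the bench edge (left) and a floor. Checking the frame and post as obstacles, by triangulation.

Run:
```python
from h import *
from workcell import bot
S,D=bot.calibration("scene"),bot.calibration("side")
np.set_printoptions(precision=3,suppress=True)
for n,a,b in(("frame top",(247,70),(192,185)),("frame bot",(252,178),(212,352)),("brown top",(183,3),(105,30)),("brown bot",(245,60),(125,250)),("beam",(243,8),(338,5)),("beam2",(175,10),(112,110))):
    print(n,*tri([(S,a),(D,b)]))
for z in(0.03,.1,.2,.3,.4,.5): print(z,"postL",plane(D,(266,335),z),"postR",plane(D,(313,335),z),"beam L,R", plane(D,(110,110),z),plane(D,(335,110),z))
```

Run:
```python
import cv2
a=cv2.imread("pics/scene0.png")[0:240,60:320]; b=cv2.imread("pics/side0.png")[220:420,160:420]
a=cv2.resize(a,None,fx=1.5,fy=1.5);b=cv2.resize(b,None,fx=1.5,fy=1.5)
b=cv2.copyMakeBorder(b,0,a.shape[0]-b.shape[0],0,0,0)
cv2.imwrite("pics/m2.png",cv2.hconcat([a,b]))
```

```text
frame top [0.61  0.394 0.398] [np.float64(0.0031341375909252956), np.float64(0.003134137590925385)]
frame bot [0.614 0.411 0.057] [np.float64(0.007181276594725621), np.float64(0.007181276594725624)]
brown top [0.527 0.669 0.617] [np.float64(0.044000074635719866), np.float64(0.04400007463572001)]
brown bot [0.651 0.524 0.407] [np.float64(0.00772596276267876), np.float64(0.007725962762678746)]
beam [ 0.434 -0.007  0.549] [np.float64(0.004853161464522976), np.float64(0.004853161464523056)]
beam2 [0.514 0.685 0.594] [np.float64(0.04470597351025151), np.float64(0.044705973510251414)]
0.03 postL [0.52  0.349 0.03 ] postR [0.429 0.337 0.03 ] beam L,R [ 1.28  -0.606  0.03 ] [ 0.391 -0.753  0.03 ]
0.1 postL [0.513 0.398 0.1  ] postR [0.432 0.388 0.1  ] beam L,R [ 1.193 -0.457  0.1  ] [ 0.397 -0.588  0.1  ]
0.2 postL [0.503 0.468 0.2  ] postR [0.435 0.46  0.2  ] beam L,R [ 1.07  -0.244  0.2  ] [ 0.406 -0.353  0.2  ]
0.3 postL [0.493 0.539 0.3  ] postR [0.439 0.532 0.3  ] beam L,R [ 0.946 -0.031  0.3  ] [ 0.416 -0.118  0.3  ]
0.4 postL [0.483 0.61  0.4  ] postR [0.442 0.604 0.4  ] beam L,R [0.823 0.182 0.4  ] [0.425 0.117 0.4  ]
0.5 postL [0.473 0.68  0.5  ] postR [0.446 0.677 0.5  ] beam L,R [0.699 0.396 0.5  ] [0.434 0.352 0.5  ]
```

View pics/m2.png

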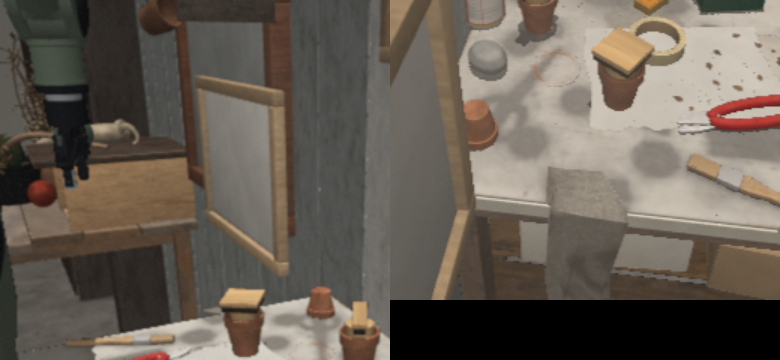

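The hanging frame sits near x≈0.61, y≥0.39, and the grey post near x≈0.43–0.52, y≥0.35. A path at x≈0.25–0.38 at the present height clears both.

Units first: shifts go in shares of 0.25 m and turns go in shares of 2 pi rad. So -0.2 m / 0.25 = -0.8, -0.18 m / 0.25 = -0.72.

Emit:
{"name": "shift_gripper", "arguments": {
  "deltas": {"aperture":[0, 0, 0, 0, 0], "tx":[-0.144, -0.288, -0.432, -0.576, -0.72], "ty":[-0.16, -0.32, -0.48, -0.64, -0.8], "tz":[0, 0, 0, 0, 0], "wx":[0, 0, 0, 0, 0], "wy":[0, 0, 0, 0, 0], "wz":[0, 0, 0, 0, 0]},
  "force": 40
}}

```text
clock: 0.78
position: [0.3309, 0.3203, 0.2313]
tool_rot: [3.142, 0.0, 2.744]
force: [1.2, -0.1, -0.6]
grip_width: 0.0002
finger_force: 0.0
```

Emit:
{"name": "shift_gripper", "arguments": {
  "deltas": {"aperture":[0, 0, 0, 0, 0], "tx":[-0.12, -0.24, -0.336, -0.36, -0.36], "ty":[-0.2, -0.4, -0.6, -0.8, -0.8], "tz":[0, 0, 0, 0, 0], "wx":[0, 0, 0, 0, 0], "wy":[0, 0, 0, 0, 0], "wz":[0, 0, 0, 0, 0]}
}}

```text
clock: 1.4
position: [0.3352, 0.1002, 0.2314]
tool_rot: [-3.141, -0.0, 2.74]
force: [-0.1, 1.2, -0.3]
grip_width: -0.0001
finger_force: 0.0
```

To row units: -0.248 m / 0.25 = -0.992, -0.176 m / 0.25 = -0.704.

Emit:
{"name": "shift_gripper", "arguments": {
  "deltas": {"aperture":[0, 0, 0, 0, 0], "tx":[-0.14, -0.28, -0.42, -0.56, -0.704], "ty":[-0.192, -0.384, -0.576, -0.768, -0.992], "tz":[0, 0, 0, 0, 0], "wx":[0, 0, 0, 0, 0], "wy":[0, 0, 0, 0, 0], "wz":[0, 0, 0, 0, 0]}
}}

```text
clock: 2.02
position: [0.4026, -0.1913, 0.2314]
tool_rot: [3.142, 0.001, 2.746]
force: [0.4, 0.8, 0.2]
grip_width: -0.0001
finger_force: 0.0
```

Emit:
{"name": "shift_gripper", "arguments": {
  "deltas": {"aperture":[0, 0, 0], "tx":[0, 0, 0], "ty":[0, 0, 0], "tz":[0, 0, 0], "wx":[0, 0, 0], "wy":[0, 0, 0], "wz":[0, 0, 0]}
}}

```text
clock: 2.4
position: [0.4018, -0.1887, 0.2313]
tool_rot: [3.141, -0.0, 2.746]
force: [0.2, 0.3, 0.4]
grip_width: -0.0001
finger_force: 0.0
```

Run:
```python
from h import *
from workcell import bot
import cv2,json
c=bot.calibration("wrist"); im=bot.grab_frame("wrist"); cv2.imwrite("pics/w1.png",im)
json.dump({k:np.array(v).tolist() for k,v in c.items()},open("w1.json","w")); print(c)
```

```text
{'vfov': 59.595352381101705, 'cx': 275.14446952980694, 'cy': 217.93145711346097, 'eye': array([ 0.33323152, -0.16047458,  0.37400696]), 'attitude': array([2.84501670e+00, 8.78501472e-06, 1.17611988e+00])}
```

View pics/w1.png

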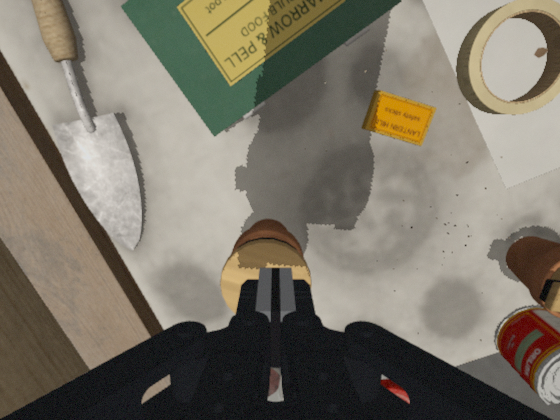

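The round lid spans columns ≈221–312 with its widest row at ≈284, partly under the fingers; its top-face centre is ≈(266.5,285).

Run:
```python
from h import *; import json
c=json.load(open("w1.json"))
for p in((266.5,285),(221,284),(312,284)): print(plane(c,p,.11))
f=210/np.tan(np.radians(c["vfov"]/2)); r=R.from_euler("xyz",c["attitude"])
for q in((.456,-.217,.11),(.4018,-.1887,.2313)):
    v=r.inv().apply(np.array(q)-c["eye"]); print(v[:2]/v[2]*f+[c["cx"],c["cy"]])
```

```text
[ 0.45667495 -0.21936196  0.11      ]
[ 0.44192541 -0.25247804  0.11      ]
[ 0.46980014 -0.18555621  0.11      ]
[268.8994785  283.26340742]
[275.86564484 285.65749861]
```

To row units: 0.108 m / 0.25 = 0.432, -0.062 m / 0.25 = -0.248.

Emit:
{"name": "shift_gripper", "arguments": {
  "deltas": {"aperture":[0, 0, 0, 0, 0], "tx":[-0.124, -0.248, -0.248, -0.248, -0.248], "ty":[-0.0136, -0.0272, -0.0272, -0.0272, -0.0272], "tz":[0, 0, 0.2, 0.4, 0.432], "wx":[0, 0, 0, 0, 0], "wy":[0, 0, 0, 0, 0], "wz":[0, 0, 0, 0, 0]}
}}

```text
clock: 3.08
position: [0.455, -0.219, 0.1214]
tool_rot: [-3.141, -0.004, 2.745]
force: [0.7, -0.7, 1.2]
grip_width: -0.0002
finger_force: 0.0
```

Emit:
{"name": "shift_gripper", "arguments": {
  "deltas": {"aperture":[0, 0], "tx":[0, 0], "ty":[0, 0], "tz":[0, 0], "wx":[0, 0], "wy":[0, 0], "wz":[0, 0]}
}}

```text
clock: 3.32
position: [0.4571, -0.2204, 0.1251]
tool_rot: [3.141, 0.003, 2.744]
force: [-0.6, 0.3, -0.1]
grip_width: -0.0
finger_force: 0.0
```

To row units: 0.015 m / 0.25 = 0.06, 0.012 m / 0.25 = 0.048.

Emit:
{"name": "shift_gripper", "arguments": {
  "deltas": {"aperture":[0, 0, 0, 0, 0], "tx":[0, 0, 0, 0, 0], "ty":[0, 0, 0, 0, 0], "tz":[0.012, 0.024, 0.036, 0.048, 0.06], "wx":[0, 0, 0, 0, 0], "wy":[0, 0, 0, 0, 0], "wz":[0, 0, 0, 0, 0]}
}}

```text
clock: 3.95
position: [0.456, -0.2203, 0.108]
tool_rot: [-3.142, -0.0, 2.744]
force: [0.4, 0.1, 0.7]
grip_width: -0.0001
finger_force: 0.6
```

Emit:
{"name": "shift_gripper", "arguments": {
  "deltas": {"aperture":[0, 0, 0, 0, 0], "tx":[0, 0, 0, 0, 0], "ty":[0, 0, 0, 0, 0], "tz":[0.008, 0.016, 0.024, 0.032, 0.04], "wx":[0, 0, 0, 0, 0], "wy":[0, 0, 0, 0, 0], "wz":[0, 0, 0, 0, 0]}
}}

```text
clock: 4.58
position: [0.4561, -0.2203, 0.0982]
tool_rot: [-3.142, 0.0, 2.744]
force: [-0.6, 0.1, 4.0]
grip_width: 0.0001
finger_force: 1.5
```

To row units: 0.006 m / 0.25 = 0.024, 0.004 m / 0.25 = 0.016.

Emit:
{"name": "shift_gripper", "arguments": {
  "deltas": {"aperture":[0, 0, 0, 0, 0], "tx":[0, 0, 0, 0, 0], "ty":[0, 0, 0, 0, 0], "tz":[0.008, 0.016, 0.024, 0.024, 0.024], "wx":[0, 0, 0, 0, 0], "wy":[0, 0, 0, 0, 0], "wz":[0, 0, 0, 0, 0]}
}}

```text
clock: 5.2
position: [0.4561, -0.2203, 0.0924]
tool_rot: [3.142, 0.0, 2.744]
force: [-1.2, 0.5, 7.3]
grip_width: -0.0
finger_force: 3.5
```

```bash
python3 -c "
from workcell import bot
s=bot.observe();print(s['position'],s['force'])"
```

```text
[ 0.45614906 -0.22032548  0.09238118] [-1.2096804   0.47543476  7.31985006]
```

To row units: 0.001 m / 0.25 = 0.004.

Emit:
{"name": "shift_gripper", "arguments": {
  "deltas": {"aperture":[0, 0, 0], "tx":[0, 0, 0], "ty":[0, 0, 0], "tz":[0.004, 0.004, 0.004], "wx":[0, 0, 0], "wy":[0, 0, 0], "wz":[0, 0, 0]}
}}

```text
clock: 5.58
position: [0.4562, -0.2204, 0.0915]
tool_rot: [3.142, 0.0, 2.744]
force: [-2.0, -0.6, 9.1]
grip_width: 0.0006
finger_force: 4.4
```

Emit:
{"name": "shift_gripper", "arguments": {
  "deltas": {"aperture":[0, 0, 0, 0, 0], "tx":[0, 0, 0, 0, 0], "ty":[0, 0, 0, 0, 0], "tz":[-0.016, -0.04, -0.12, -0.28, -0.48], "wx":[0, 0, 0, 0, 0], "wy":[0, 0, 0, 0, 0], "wz":[0, 0, 0, 0, 0]}
}}

```text
clock: 6.2
position: [0.4555, -0.2201, 0.2122]
tool_rot: [-3.141, -0.002, 2.744]
force: [0.5, -0.1, 1.0]
grip_width: -0.0002
finger_force: 0.0
```

To row units: 0.25 m / 0.25 = 1, 0.2 m / 0.25 = 0.8.

Emit:
{"name": "shift_gripper", "arguments": {
  "deltas": {"aperture":[0, 0, 0, 0, 0], "tx":[0.096, 0.192, 0.288, 0.384, 0.48], "ty":[0.2, 0.4, 0.6, 0.8, 1], "tz":[0, 0, 0, 0, 0], "wx":[0, 0, 0, 0, 0], "wy":[0, 0, 0, 0, 0], "wz":[0, 0, 0, 0, 0]}
}}

```text
clock: 6.82
position: [0.4419, 0.0585, 0.2116]
tool_rot: [3.141, 0.0, 2.744]
force: [1.4, -0.4, 0.1]
grip_width: -0.0003
finger_force: 0.0
```

Emit:
{"name": "shift_gripper", "arguments": {
  "deltas": {"aperture":[0, 0, 0, 0, 0], "tx":[0.096, 0.192, 0.22, 0.22, 0.22], "ty":[0.2, 0.4, 0.464, 0.464, 0.464], "tz":[0, 0, 0, 0, 0], "wx":[0, 0, 0, 0, 0], "wy":[0, 0, 0, 0, 0], "wz":[0, 0, 0, 0, 0]}
}}

```text
clock: 7.45
position: [0.4367, 0.1835, 0.2113]
tool_rot: [-3.141, 0.0, 2.742]
force: [0.3, 0.0, -0.1]
grip_width: -0.0001
finger_force: 0.0
```

Run:
```python
from workcell import bot
import cv2,numpy as np
a=bot.grab_frame("side")[130:330,180:440]; b=bot.grab_frame("scene")[100:320,150:410]
a=cv2.resize(a,None,fx=1.5,fy=1.5);b=cv2.resize(b,None,fx=1.5,fy=1.5);a=cv2.copyMakeBorder(a,0,b.shape[0]-a.shape[0],0,0,0)
cv2.imwrite("pics/m3.png",cv2.hconcat([a,b]))
```

```text
(no output)
```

View pics/m3.png

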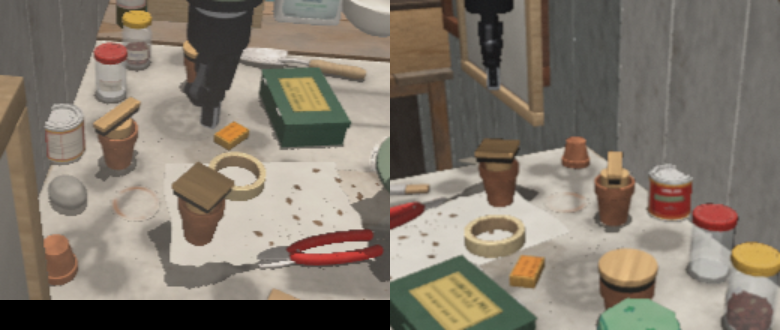

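The round lid sits on its rim; the fingers hover above the square lid. Descending.

To row units: 0.092 m / 0.25 = 0.368, 0.09 m / 0.25 = 0.36.

Emit:
{"name": "shift_gripper", "arguments": {
  "deltas": {"aperture":[0, 0, 0, 0, 0], "tx":[0, 0, 0, 0, 0], "ty":[0, 0, 0, 0, 0], "tz":[0.18, 0.32, 0.352, 0.36, 0.368], "wx":[0, 0, 0, 0, 0], "wy":[0, 0, 0, 0, 0], "wz":[0, 0, 0, 0, 0]}
}}

```text
clock: 8.18
position: [0.4372, 0.1851, 0.1203]
tool_rot: [3.14, 0.001, 2.743]
force: [0.5, 0.4, 1.2]
grip_width: 0.0002
finger_force: 0.0
```

Emit:
{"name": "shift_gripper", "arguments": {
  "deltas": {"aperture":[0, 0, 0, 0, 0], "tx":[0, 0, 0, 0, 0], "ty":[0, 0, 0, 0, 0], "tz":[0.012, 0.024, 0.036, 0.048, 0.06], "wx":[0, 0, 0, 0, 0], "wy":[0, 0, 0, 0, 0], "wz":[0, 0, 0, 0, 0]}
}}

```text
clock: 8.8
position: [0.4366, 0.185, 0.1042]
tool_rot: [3.142, 0.0, 2.744]
force: [-1.0, 0.4, 3.6]
grip_width: -0.0005
finger_force: 1.7
```

Emit:
{"name": "shift_gripper", "arguments": {
  "deltas": {"aperture":[0, 0, 0, 0, 0], "tx":[0, 0, 0, 0, 0], "ty":[0, 0, 0, 0, 0], "tz":[0.008, 0.016, 0.024, 0.032, 0.032], "wx":[0, 0, 0, 0, 0], "wy":[0, 0, 0, 0, 0], "wz":[0, 0, 0, 0, 0]}
}}

```text
clock: 9.43
position: [0.4366, 0.1849, 0.0962]
tool_rot: [-3.142, 0.0, 2.744]
force: [-0.2, 0.9, 2.3]
grip_width: 0.0
finger_force: 1.1
```

To row units: 0.0047 m / 0.25 = 0.0188, 0.004 m / 0.25 = 0.016.

Emit:
{"name": "shift_gripper", "arguments": {
  "deltas": {"aperture":[0, 0, 0, 0, 0], "tx":[0, 0, 0, 0, 0], "ty":[0, 0, 0, 0, 0], "tz":[0.008, 0.016, 0.0188, 0.0188, 0.0188], "wx":[0, 0, 0, 0, 0], "wy":[0, 0, 0, 0, 0], "wz":[0, 0, 0, 0, 0]}
}}

```text
clock: 10.05
position: [0.4366, 0.185, 0.0917]
tool_rot: [3.141, 0.0, 2.744]
force: [-1.5, 0.8, 8.9]
grip_width: -0.0001
finger_force: 4.2
```

Emit:
{"name": "shift_gripper", "arguments": {
  "deltas": {"aperture":[0, 0, 0, 0, 0], "tx":[0, 0, 0, 0, 0], "ty":[0, 0, 0, 0, 0], "tz":[-0.016, -0.04, -0.12, -0.28, -0.48], "wx":[0, 0, 0, 0, 0], "wy":[0, 0, 0, 0, 0], "wz":[0, 0, 0, 0, 0]}
}}

```text
clock: 10.68
position: [0.436, 0.1845, 0.2125]
tool_rot: [-3.14, -0.001, 2.744]
force: [-0.4, 2.1, -0.1]
grip_width: -0.0001
finger_force: 0.0
```

To row units: -0.124 m / 0.25 = -0.496, -0.083 m / 0.25 = -0.332.

Emit:
{"name": "shift_gripper", "arguments": {
  "deltas": {"aperture":[0, 0, 0, 0, 0], "tx":[-0.164, -0.332, -0.496, -0.496, -0.496], "ty":[-0.108, -0.216, -0.324, -0.324, -0.324], "tz":[0, 0, 0, 0, 0], "wx":[0, 0, 0, 0, 0], "wy":[0, 0, 0, 0, 0], "wz":[0, 0, 0, 0, 0]}
}}

```text
clock: 11.3
position: [0.5191, 0.0624, 0.2115]
tool_rot: [-3.141, -0.001, 2.743]
force: [0.7, 1.1, -0.3]
grip_width: 0.0003
finger_force: 0.0
```

Emit:
{"name": "shift_gripper", "arguments": {
  "deltas": {"aperture":[0], "tx":[0], "ty":[0], "tz":[0], "wx":[0], "wy":[0], "wz":[0]}
}}

```text
clock: 11.42
position: [0.519, 0.0632, 0.2116]
tool_rot: [3.141, -0.0, 2.745]
force: [0.3, 0.5, -0.5]
grip_width: 0.0
finger_force: 0.0
```

Run:
```python
from h import *
from workcell import bot
import cv2,json
c=bot.calibration("wrist"); im=bot.grab_frame("wrist")
f=210/np.tan(np.radians(c["vfov"]/2)); r=R.from_euler("xyz",c["attitude"])
v=r.inv().apply(np.array([.584,.0343,.109])-c["eye"]); u=v[:2]/v[2]*f+[c["cx"],c["cy"]]; print(u)
x,y=int(u[0])-100,max(0,min(int(u[1])-75,270)); print(x,y)
cv2.imwrite("pics/w2.png",cv2.resize(im[y:y+150,x:x+200],None,fx=4,fy=4,interpolation=cv2.INTER_CUBIC))
json.dump({k:np.array(v).tolist() for k,v in c.items()},open("w2.json","w"))
```

```text
[273.50538862 306.90064755]
173 231
```

View pics/w2.png

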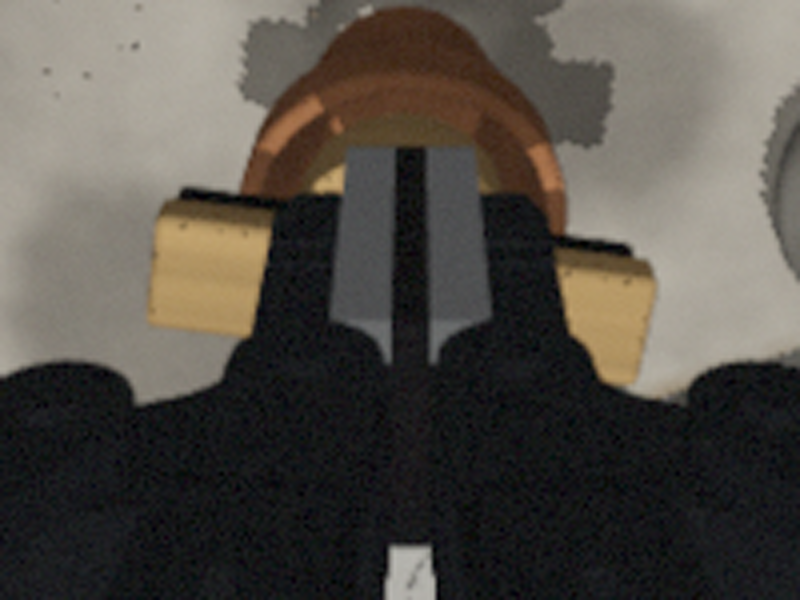

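The bar's top face ends give its centre at ≈(272.6,306.5), within 1 px of the prediction, so (0.584, 0.034) stands.

To row units: 0.089 m / 0.25 = 0.356, -0.0707 m / 0.25 = -0.2828.

Emit:
{"name": "shift_gripper", "arguments": {
  "deltas": {"aperture":[0, 0, 0, 0, 0], "tx":[-0.14, -0.2828, -0.2828, -0.2828, -0.2828], "ty":[-0.0024, -0.0048, -0.0048, -0.0048, -0.0048], "tz":[0, 0, 0.2, 0.34, 0.356], "wx":[0, 0, 0, 0, 0], "wy":[0, 0, 0, 0, 0], "wz":[0, 0, 0, 0, 0]}
}}

```text
clock: 12.1
position: [0.5828, 0.0343, 0.1209]
tool_rot: [-3.14, -0.003, 2.745]
force: [0.8, -0.7, 0.1]
grip_width: -0.0001
finger_force: 0.0
```

Emit:
{"name": "shift_gripper", "arguments": {
  "deltas": {"aperture":[0, 0], "tx":[0, 0], "ty":[0, 0], "tz":[0.008, 0.016], "wx":[0, 0], "wy":[0, 0], "wz":[0, 0]}
}}

```text
clock: 12.35
position: [0.5849, 0.034, 0.12]
tool_rot: [3.14, 0.002, 2.744]
force: [-0.4, -0.7, 0.1]
grip_width: 0.0001
finger_force: 0.0
```

Emit:
{"name": "shift_gripper", "arguments": {
  "deltas": {"aperture":[0, 0, 0, 0, 0], "tx":[0, 0, 0, 0, 0], "ty":[0, 0, 0, 0, 0], "tz":[0.012, 0.024, 0.036, 0.048, 0.06], "wx":[0, 0, 0, 0, 0], "wy":[0, 0, 0, 0, 0], "wz":[0, 0, 0, 0, 0]}
}}

```text
clock: 12.98
position: [0.5843, 0.0337, 0.1035]
tool_rot: [3.142, 0.0, 2.744]
force: [-0.4, -0.1, 3.1]
grip_width: -0.0001
finger_force: 1.7
```

To row units: 0.007 m / 0.25 = 0.028, 0.006 m / 0.25 = 0.024.

Emit:
{"name": "shift_gripper", "arguments": {
  "deltas": {"aperture":[0, 0, 0, 0, 0], "tx":[0, 0, 0, 0, 0], "ty":[0, 0, 0, 0, 0], "tz":[0.008, 0.016, 0.024, 0.028, 0.028], "wx":[0, 0, 0, 0, 0], "wy":[0, 0, 0, 0, 0], "wz":[0, 0, 0, 0, 0]}
}}

```text
clock: 13.6
position: [0.5842, 0.0337, 0.0966]
tool_rot: [-3.142, 0.0, 2.744]
force: [0.1, -0.4, 3.6]
grip_width: 0.0001
finger_force: 1.1
```

To row units: 0.005 m / 0.25 = 0.02, 0.004 m / 0.25 = 0.016.

Emit:
{"name": "shift_gripper", "arguments": {
  "deltas": {"aperture":[0, 0, 0, 0, 0], "tx":[0, 0, 0, 0, 0], "ty":[0, 0, 0, 0, 0], "tz":[0.008, 0.016, 0.02, 0.02, 0.02], "wx":[0, 0, 0, 0, 0], "wy":[0, 0, 0, 0, 0], "wz":[0, 0, 0, 0, 0]}
}}

```text
clock: 14.22
position: [0.5843, 0.0337, 0.0918]
tool_rot: [3.141, 0.0, 2.744]
force: [-1.4, 0.3, 7.4]
grip_width: 0.0001
finger_force: 4.1
```

Emit:
{"name": "shift_gripper", "arguments": {
  "deltas": {"aperture":[0, 0, 0, 0, 0], "tx":[0, 0, 0, 0, 0], "ty":[0, 0, 0, 0, 0], "tz":[-0.016, -0.04, -0.12, -0.28, -0.48], "wx":[0, 0, 0, 0, 0], "wy":[0, 0, 0, 0, 0], "wz":[0, 0, 0, 0, 0]}
}}

```text
clock: 14.85
position: [0.5836, 0.0337, 0.2123]
tool_rot: [-3.14, -0.001, 2.744]
force: [1.0, 0.0, 0.6]
grip_width: -0.0001
finger_force: 0.0
```

Emit:
{"name": "shift_gripper", "arguments": {
  "deltas": {"aperture":[0, 0, 0, 0], "tx":[0.16, 0.32, 0.48, 0.48], "ty":[0, 0, 0, 0], "tz":[0, 0, 0, 0], "wx":[0, 0, 0, 0], "wy":[0, 0, 0, 0], "wz":[0, 0, 0, 0]}
}}

```text
clock: 15.35
position: [0.4716, 0.0813, 0.2119]
tool_rot: [3.141, -0.001, 2.746]
force: [1.2, -0.7, 0.2]
grip_width: -0.0003
finger_force: 0.0
```

Run:
```python
from workcell import bot
import cv2
a=bot.grab_frame("side")[130:330,180:440]; b=bot.grab_frame("scene")[160:320,150:410]
a=cv2.resize(a,None,fx=1.5,fy=1.5);b=cv2.resize(b,None,fx=1.5,fy=1.5);b=cv2.copyMakeBorder(b,0,a.shape[0]-b.shape[0],0,0,0)
cv2.imwrite("pics/m4.png",cv2.hconcat([a,b]))
```

```text
(no output)
```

View pics/m4.png

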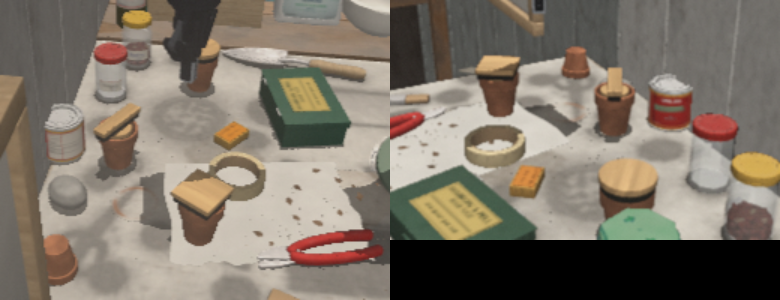

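All three lids sit on their rims, the pots and the other items look unmoved, and the arm is clear.

```bash
python3 -c "
from workcell import bot
print(bot.job_done())"
```

```text
the job is handed in; nothing more can be done
None
```

I pressed the round, square and bar lids down in that order, each to about 4.5 mm below seated height with 7–9 N. In the last pictures all three sit on their rims and nothing looks moved; I handed the job in at about 15 s, and no verdict was shown.

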